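Used vial through the sprung flap of the bench waste bin

ROBOT

A 6-joint arm with a two-finger parallel gripper is mounted at the origin on the work surface. World frame = base frame: x ahead of the robot, y to its left, z up, the work surface at z = 0. Lengths are in mm, angles in rad, forces in N, time in s.
With the tool pointing down it reaches from about 275 to 775 mm from the base axis. Payload 14.6 kg.
Tool frame: the origin (TCP) lies where the fingers leave the gripper's body, on its centre line; the fingertips stand 73 mm ahead of it and the grasp point (between the pads) lies 54 mm ahead of it (ctrl.nose_length is the z of the fingertips in the tool frame, in mm); z points along the fingers, y is the line along which they close (so a half turn about z gives the same grasp; the last joint's range is limited). The gripper opens to 85 mm and grips with 20 to 120 N. Pads are 22 mm wide; open, the fingers measure 114 mm over their backs; the gripper's body (76 mm by 85 mm) begins 54 mm behind the grasp point. The pads swing forward as they close: fully open they stand 13 mm farther back than shut.
Start: joints at [-1.369, 0.263, -0.048, 1.259, 0, 1.415], TCP at [183.365, -491.941, 303.878] pointing down, gripper open.
Joint ranges: [-2.65, 2.65], [-0.89, 1.7], [-1.18, 1.37], [-2.13, 2.11], [-1.35, 1.29], [-3.14, 3.14]. Speed limits (rad/s): [1.89, 1.89, 2.57, 2.79, 3.14, 3.14].

INTERFACE

Orientations are given as a 3x3 rotation matrix whose columns are the frame's x, y, z axes.
In Python, from cell import ctrl, eyes, hand_in gives the robot as it stands.
- The arm moves only by the shell command python3 -m handwheel 'ROWS' [FORCE]. ROWS is JSON, a list of rows, each a list of 7 numbers: the shift along the tool's x, y, z in mm, then the turn, a rotation vector about the tool's x, y, z in rad, then the opening in per cent of the stroke, from 0 (shut) to 100 (fully open). In form: [[tx, ty, tz, ax, ay, az, hand], ...]. A call has 1 to 8 rows; each row is the pose to reach, as a shift and turn from the pose commanded when the call began, along the tool's axes at that moment; what a row does not reach only later rows make up. A row lasts 1/8 s, in which the tool goes at most 62.5 mm and 10.7 degrees, less where a joint would pass 70% of its speed; a pose out of reach is approached as far as the arm can. A call with a gripper value outside its range is refused whole. The fingers move at their own pace and stop on an object; FORCE is the grip in N (left out, the last holds). Time passes only in rows, so rows that repeat a pose let the fingers close. It gives the time, the measured TCP pose, the force, the opening and the grip force at its end, in the units of the state.
- ctrl.observe(): the state, without advancing time (a new reading comes with each control period).
- eyes.snapshot(name): name is "scene" or "top" or "wrist"; returns the picture (400x640x3 uint8, blue, green, red); there is no depth.
- eyes.camera_model(name): a dict with "mtx" (3x3 intrinsics, pixels), "D" ([k1, k2, p1, p2, k3] as OpenCV has them; the pictures are not rectified), "view" (4x4, takes a point from world to camera coordinates); the wrist camera has in their place "hand_eye" (4x4, takes a point from camera to tool coordinates, whose origin is the TCP and whose axes are the flange's). Camera axes: x right, y up, looking along -z (the intrinsics and any distortion apply to the point x, -y, -z); pixel columns grow to the right and rows downward; lengths in mm; the calibration is good to about 2 mm. A picture is of the moment at which its call begins: read the wrist's pose just before it. camera_model takes no time and is no camera call.
- hand_in(): hands the job in; it is judged then, once.
The state is a dict: "clock": time; "joints": joint angles; "dq": joint speeds; "joint_torque": joint torques, N m; "eef_pos": TCP position; "ee_rot": TCP orientation; "wrist_force": force on the tool from outside, world axes, zero at the start; "moment": the same for the moment, N m; "grip_width": finger opening in mm; "grasp_force": force on a finger pad.
Only numpy, scipy, OpenCV 4.12 (cv2) and the standard library are available. Lean on these libraries where they do the work, as an engineer would, in place of code of your own. Each camera call takes 0.05 s, during which the arm holds its last target. There are 200 camera calls.

TASK

Throw away the used glass vial that stands without its cap on the shelf of the vial waste bin: with one fingertip push the bin's self-closing flap inwards and keep it open, while the other finger pushes the vial along the shelf and off its edge so that it drops into the bin; then draw back and let the flap fall shut. Only push the vial, never pinch or lift it, and do not let it bump against the flap while it is on the shelf, since it is glass. Leave the dish of caps on the shelf and everything else on the bench where it is.

Things in the scene. Friction and masses are not known exactly. Their poses are not given: they have to be found in the camera images.
- vial_bin: White waste bin for used vials, 325 long (its x) x 200 wide, fixed on the bench; origin on the bench, +x is the way vials are pushed in. Flat steel shelf from x = -170 to -20, top at z = 130, side rims 8 high, inner faces at y = +-96, no end rims; then a drop 95 long, 190 wide, covered by the sloping flap (hollow under the shelf too, floor z = 12); then a hood from x = 75 to 155, top z = 188. All open above.
- shelf_edge (a point): Middle of the shelf's edge where vials drop, on the shelf's top: x = -20, y = 0, z = 130 in the bin's frame. The free edge of the shut flap rests here; the sloping cheeks beside the flap rise about 5 above it.
- flap_hinge (a point): Middle of the flap's hinge line, parallel to the bin's y: x = 75, y = 0, z = 180 in the bin's frame. Hinge barrel radius 5. A vertical finger moved level along +x with its tip 10 above the shelf first meets the flap near x = 0 and can push it until just before this barrel.
- flap_door (a joint): Sprung aluminium flap, 107 long from hinge to free edge, 180 wide, 3 thick. In rad: 0 shut (it slopes up at 28 degrees from the shelf's edge to the hinge); grows as it is pushed in, the free edge swinging down and to the bin's +x, up to 1.08 (hanging nearly straight down). Opens inwards only; a spring shuts it within half a second. Pushing takes about 2 N at first, 5 N wide open.
- used_vial: The used vial: amber glass, 22.5 in diameter, 46 high (narrow neck above 34), about 15 g, no cap, dark open mouth. It stands loose and upright on the bin's shelf, 60 to 90 before the shelf's edge, about 45 to either side of the shelf's middle line; the dish stands on the other side. Origin at the centre of its underside.
- vial_middle (a point): Centre of the used vial, on its axis, 23 above its underside.
- cap_dish: Round steel dish of removed caps, 60 in diameter, 16 high, loose on the same shelf beside the vial. Origin at the centre of its underside. To be left alone.
- sample_a: Capped sample vial (as the used one, but with a silvery cap, 47 high), loose on the bench just before the bin's shelf end. Origin at the centre of its underside. To be left alone.
- sample_b: A second such capped vial, beside the first. To be left alone.
- vial_rack: White plastic rack, 170 x 76 x 54 with its capped vials, loose on the bench beside the bin's -y side. Origin at the centre of its underside. To be left alone.
- crimper: Hand crimper with blue handles, about 215 long, 33 high, lying on the bench to the right. To be left alone.
- wash_bottle: White plastic wash bottle, 68 in diameter, 186 high, on the bench to the left. Origin at the centre of its underside. To be left alone.
- beaker: Glass beaker, 66 in diameter, 85 high, on the bench to the left. Origin at the centre of its underside. To be left alone.
- mouse: Black computer mouse at the far right, 105 x 60 x 26. To be left alone.

How it is judged:
By the outcome, as a careful person would: the job done as asked, in the order asked, and still so for the second after the job is handed in, with the robot touching nothing.
It also fails if it takes over 40 s, if anything falls off the work surface, if the arm or the gripper's body presses on something with over 40 N, if the wrist force passes 120 N, or if a joint passes its speed limit or range.

## Working session

There is one attempt and no reset: what is moved stays moved. The work goes in short steps, Python scripts to look and compute and a shell command to move; the robot and the scene stay as the last step left them, time stands still between calls to the robot, and variables do not carry over. Pictures are saved under pics/ and viewed, at most 10 in all, crops included, and the job is handed in when it is done.

```bash
mkdir -p pics
python3 - <<'E'
from cell import ctrl,eyes
import cv2
s=ctrl.observe();print(s['clock'],s['eef_pos'],s['ee_rot'],s['grip_width'])
for n in("scene","top"):
    cv2.imwrite(f"pics/{n}0.png",eyes.snapshot(n)); m=eyes.camera_model(n);print(m)
E
```

```text
0.0 [ 183.31737038 -491.75528526  303.42679113] [[ 9.37045522e-01  3.49207174e-01 -1.97614174e-04]
 [ 3.49207186e-01 -9.37044971e-01  1.03153956e-03]
 [ 1.75047646e-04 -1.03560782e-03 -9.99999448e-01]] 85.33997848650625
{'mtx': array([[421.79946458,   0.        , 319.52353591],
       [  0.        , 421.79946458, 199.85337676],
       [  0.        ,   0.        ,   1.        ]]), 'D': array([-0.07246687,  0.        ,  0.        ,  0.        ,  0.        ]), 'view': array([[ 7.63590105e-01,  6.45575166e-01, -1.27615465e-02,
        -4.28446709e+02],
       [-4.49628665e-01,  5.45800422e-01,  7.07061498e-01,
         1.64924201e+02],
       [ 4.63426601e-01, -5.34167207e-01,  7.07036902e-01,
        -1.62630484e+03],
       [ 0.00000000e+00,  0.00000000e+00,  0.00000000e+00,
         1.00000000e+00]])}
{'mtx': array([[407.87157483,   0.        , 320.88727922],
       [  0.        , 407.87157483, 199.76030181],
       [  0.        ,   0.        ,   1.        ]]), 'D': array([0.00569629, 0.        , 0.        , 0.        , 0.        ]), 'view': array([[ 1.24322057e-03, -9.99972323e-01, -7.33537030e-03,
         1.27978705e+01],
       [ 9.84485828e-01, -6.31628676e-05,  1.75464100e-01,
        -5.94789139e+02],
       [-1.75459707e-01, -7.43970869e-03,  9.84458502e-01,
        -1.22793349e+03],
       [ 0.00000000e+00,  0.00000000e+00,  0.00000000e+00,
         1.00000000e+00]])}
```

View pics/top0.png

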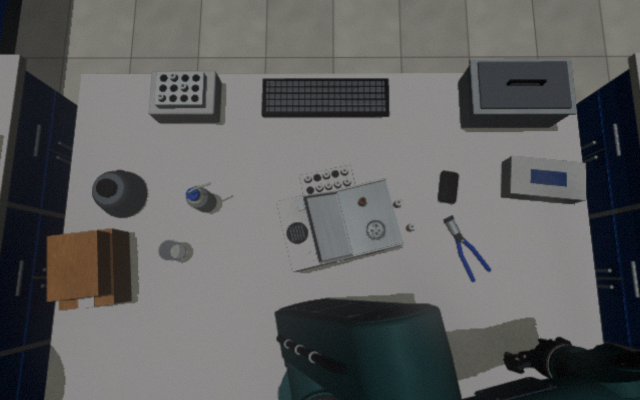

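View pics/scene0.png

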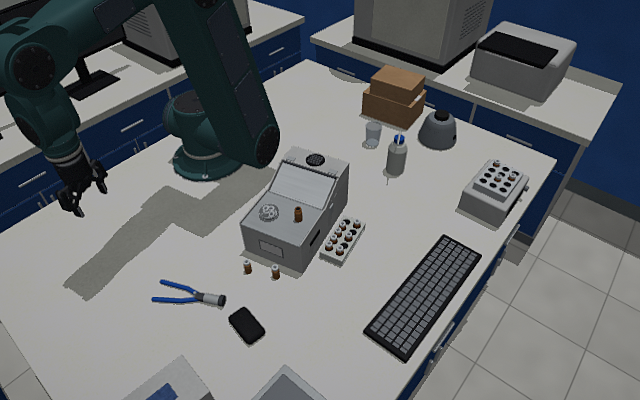

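The bin is near (340,225) in top, with its +x towards image left (world +y). The vial is at about (362,201) and the dish at (375,229). I'll enlarge both views.

Run:
```python
import cv2
a=cv2.imread("pics/top0.png")[155:280,265:425];cv2.imwrite("pics/topc.png",cv2.resize(a,None,fx=4.8,fy=4.8,interpolation=cv2.INTER_CUBIC))
a=cv2.imread("pics/scene0.png")[140:280,235:375];cv2.imwrite("pics/scenec.png",cv2.resize(a,None,fx=4.2,fy=4.2,interpolation=cv2.INTER_CUBIC))
```

```text
(no output)
```

View pics/topc.png

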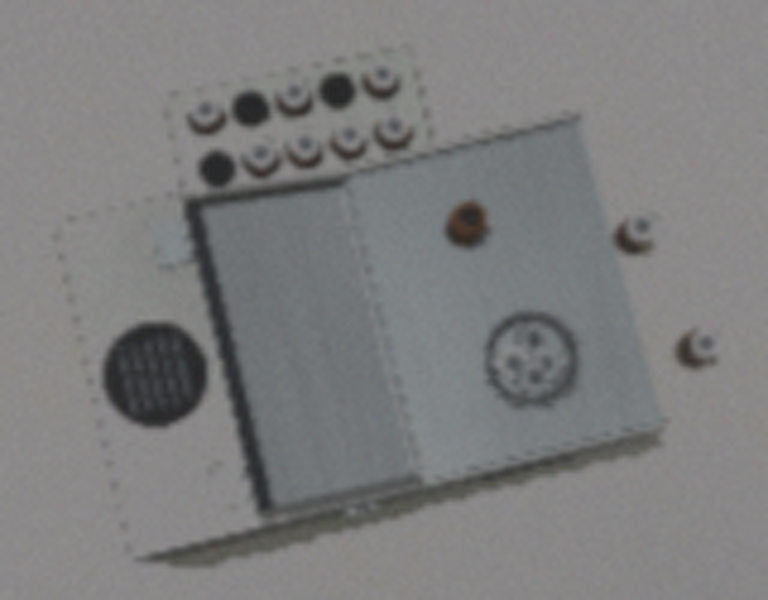

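View pics/scenec.png

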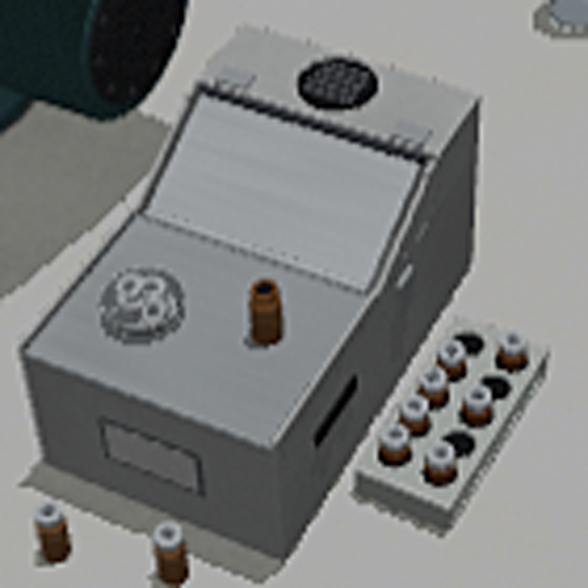

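The top crop shows the shelf corners, the hood and the vial (468,225). The scene crop shows the vial's mouth at (266,287) and its base at (266,340). Next I fit the bin, vial and dish from both views.

```bash
cat > geo.py <<'E'
import numpy as np, cv2
from cell import ctrl,eyes
from scipy.spatial.transform import Rotation as R
def proj(name,P):
    m=eyes.camera_model(name); F=np.diag([1,-1,-1,1.])@m['view']
    return cv2.projectPoints(np.float64(P).reshape(-1,3),cv2.Rodrigues(F[:3,:3])[0],F[:3,3],m['mtx'],m['D'])[0][:,0]
def toworld(p,b):
    c,s=np.cos(p[2]),np.sin(p[2]); b=np.atleast_2d(b)
    return np.c_[p[0]+c*b[:,0]-s*b[:,1],p[1]+s*b[:,0]+c*b[:,1],b[:,2]]
E
cat > fit.py <<'E'
from geo import *
from scipy.optimize import least_squares
B=[(-170,-100,138),(-170,100,138),(155,-100,188),(155,100,188)]
T=np.array([(578,118),(660,428),(60,220),(137,558),(470,214),(466,238),(533,360)])/4.8+[265,155]
S=np.array([(275,443),(22,352),(480,98),(240,28),(266,287),(266,340),(142,310)])/4.2+[235,140]
def res(q):
    P=toworld(q,B+[(q[3],q[4],176),(q[3],q[4],130),(q[5],q[6],142)])
    return np.r_[proj('top',P)-T,proj('scene',P)-S].ravel()
r=least_squares(res,[550,-60,1.8,-90,-45,-90,45],loss='soft_l1',x_scale=[10,10,.1,10,10,10,10])
q=r.x;print(q.round(3));print(res(q).reshape(-1,2).round(1).tolist())
np.save('q.npy',q); print('vial world',toworld(q,(q[3],q[4],130)))
E
python3 fit.py
```

```text
[ 508.17   -37.866    1.815  -82.097  -45.989 -101.983   40.694]
[[0.3, -2.1], [1.9, -0.7], [-1.1, -0.0], [-0.8, -0.2], [-0.1, 0.2], [-0.7, -2.0], [0.1, -1.0], [-0.3, 1.1], [-2.0, -1.2], [-0.4, -1.4], [0.1, -1.7], [-1.0, 0.9], [-0.2, -0.7], [-0.5, -1.3]]
vial world [[ 572.63629051 -106.41466577  130.        ]]
```

```bash
cat >> geo.py <<'E'
def go(bx,by,z):
    "shift/turn to bring TCP to bin (bx,by), height z, tool y along -bin x"
    q=np.load('q.npy'); s=ctrl.observe(); M=s['ee_rot']
    w=q[2]; y=-np.array([np.cos(w),np.sin(w),0]); zz=np.array([0,0,-1.]); G=np.c_[np.cross(y,zz),y,zz]
    t=toworld(q,(bx,by,z))[0]
    print('t',s['clock'],'shift',(M.T@(t-s['eef_pos'])).round(1),'turn',R.from_matrix(M.T@G).as_rotvec().round(3),'width',s['grip_width'])
    c,sn=np.cos(w),np.sin(w);d=s['eef_pos']-[q[0],q[1],0];print('bin now',[round(v,1) for v in (c*d[0]+sn*d[1],-sn*d[0]+c*d[1],d[2])],'F',s['wrist_force'].round(1))
E
python3 -c "
from geo import *
go(-66,-46,303); print(eyes.camera_model('wrist')['hand_eye'],ctrl.nose_length)"
```

```text
t 0.1 shift [ 501.2 -241.1    0.8] turn [-0.001 -0.     0.113] width 85.71273545299141
bin now [np.float64(-361.9), np.float64(424.9), np.float64(303.5)] F [-0.4  0.1  0.1]
[[ 5.45096856e-04  9.53459118e-01  3.01521829e-01  7.68950252e+01]
 [ 9.99999583e-01 -7.40845984e-04  5.34852585e-04 -1.91461993e-01]
 [ 7.33341310e-04  3.01521412e-01 -9.53459124e-01 -6.90535683e+01]
 [ 0.00000000e+00  0.00000000e+00  0.00000000e+00  1.00000000e+00]] 72.6
```

```bash
python3 -m handwheel '[[50,-24,0,0,0,0.015,100],[105,-50,0,0,0,0.03,100],[155,-75,0,0,0,0.045,100],[210,-100,0,0,0,0.06,100],[260,-125,0,0,0,0.07,100],[310,-150,0,0,0,0.085,100],[365,-175,0,0,0,0.1,100],[415,-200,0,0,0,0.113,100]]'; python3 -c "
from geo import *
go(-66,-46,303)"
```

```text
clock: 1.1
eef_pos: [503.5, -157.8, 303.7]
ee_rot: [[0.97, 0.241, -0.0], [0.241, -0.97, 0.0], [-0.0, -0.0, -1.0]]
wrist_force: [0.0, -1.1, 0.1]
grip_width: 85.3
grasp_force: 0.0
t 1.1 shift [ 79.5 -49.3   0.7] turn [-0.  0. -0.] width 85.27142626001546
bin now [np.float64(-115.3), np.float64(33.5), np.float64(303.7)] F [ 0.  -1.1  0.1]
```

```bash
python3 -m handwheel '[[40,-25,0,0,0,0,100],[79.5,-49,0,0,0,0,100],[79.5,-49,0,0,0,0,100],[79.5,-49,0,0,0,0,100]]'; python3 -c "
from geo import *
go(-66,-46,303)
cv2.imwrite('pics/w1.png',eyes.snapshot('wrist'))"
```

```text
clock: 1.6
eef_pos: [567.4, -92.9, 303.6]
ee_rot: [[0.97, 0.242, -0.001], [0.242, -0.97, 0.0], [-0.001, -0.0, -1.0]]
wrist_force: [-0.4, -0.2, 0.1]
grip_width: 85.6
grasp_force: 0.0
t 1.6 shift [ 1.8 -1.7  0.6] turn [-0.     0.001  0.   ] width 85.56928562340349
bin now [np.float64(-67.7), np.float64(-44.2), np.float64(303.6)] F [-0.4 -0.2  0.1]
```

View pics/w1.png

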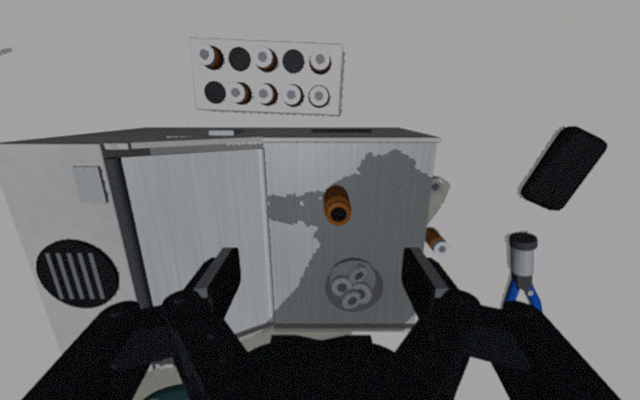

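The wrist view shows the vial's mouth at (339,213) and its base at about (336,190). The shelf edge runs from (265,143) to (272,326), and the shelf's end corner is at (437,138). I'll refit with these.

```bash
cat > fit2.py <<'E'
from geo import *
from scipy.optimize import least_squares
m=eyes.camera_model('wrist');s=ctrl.observe()
W=np.eye(4);W[:3,:3]=s['ee_rot'];W[:3,3]=s['eef_pos']
F=np.diag([1,-1,-1,1.])@np.linalg.inv(W@m['hand_eye'])
pj=lambda P:cv2.projectPoints(P,cv2.Rodrigues(F[:3,:3])[0],F[:3,3],m['mtx'],m['D'])[0][:,0]
B=[(-170,-100,138),(-20,-98,135),(-20,98,135)]
T=np.array([(437,138),(265,143),(272,326),(339,213),(336,190)])
def res(q): return (pj(toworld(q,B+[(q[3],q[4],176),(q[3],q[4],130)]))-T).ravel()
q0=np.load('q.npy');print(res(q0).reshape(-1,2).round(1).tolist())
r=least_squares(res,q0[:5],x_scale=[10,10,.1,10,10]);print(q0[:5].round(3),r.x.round(3),res(r.x).round(1))
np.save('q2.npy',r.x)
E
python3 fit2.py
```

```text
[[7.7, -3.2], [-1.2, -6.0], [3.3, 0.9], [0.7, -0.5], [0.5, 4.5]]
[508.17  -37.866   1.815 -82.097 -45.989] [504.516 -35.751   1.813 -84.413 -50.721] [ 3.8  0.9 -4.3 -2.3  0.5  3.3  0.1 -2.4 -0.1  2.9]
```

```bash
python3 -c "
from geo import *
np.save('q.npy',[506.5,-37,1.814,-83,-48])
go(-66,-48,213)"
```

```text
t 1.65 shift [ 2.7 -3.3 90.7] turn [-0.     0.001  0.   ] width 85.63861167383291
bin now [np.float64(-69.3), np.float64(-45.4), np.float64(303.7)] F [-0.  -0.7  0.4]
```

```bash
python3 -m handwheel '[[1.5,-2,30,0,0,0,100],[2,-3,60,0,0,0,100],[2,-3,80,0,0,0,100],[2,-3,90,0,0,0,100],[2,-3,90,0,0,0,100]]'; python3 -c "
from geo import *
go(-66,-48,203)
a=eyes.snapshot('wrist');b=eyes.snapshot('scene')[130:270,225:375]
cv2.imwrite('pics/w2.png',a);cv2.imwrite('pics/s2.png',cv2.resize(b,None,fx=4.2,fy=4.2,interpolation=cv2.INTER_CUBIC))"
```

```text
clock: 2.28
eef_pos: [568.5, -89.9, 213.9]
ee_rot: [[0.971, 0.241, -0.0], [0.241, -0.971, 0.0], [-0.0, -0.0, -1.0]]
wrist_force: [0.3, -0.6, 0.8]
grip_width: 85.5
grasp_force: 0.0
t 2.275 shift [ 0.6 -0.3 10.9] turn [-0.  0. -0.] width 85.5158361647417
bin now [np.float64(-66.3), np.float64(-47.4), np.float64(213.9)] F [ 0.3 -0.6  0.8]
```

View pics/w2.png

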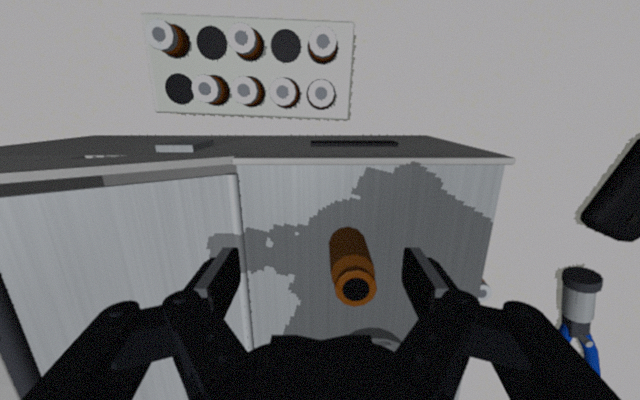

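View pics/s2.png

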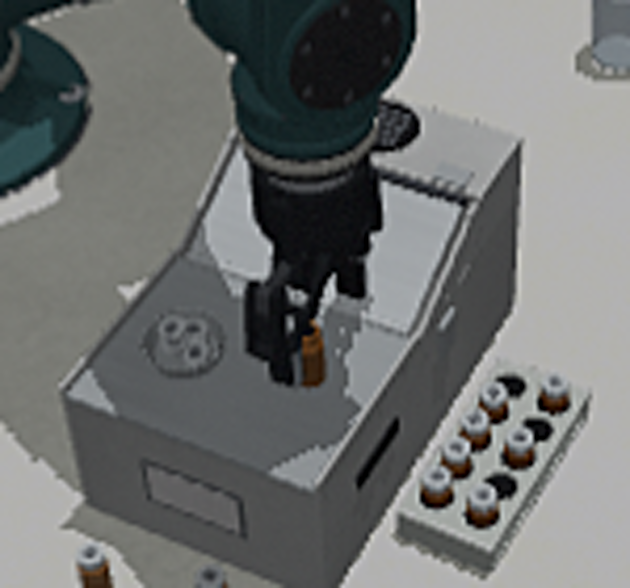

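The vial stands between the fingers. Its mouth is at (355,288) and its base at about (346,238), and the fingertips are near (237,250) and (405,250). I'll check the finger geometry by projection.

Run:
```python
from geo import *
m=eyes.camera_model('wrist');s=ctrl.observe()
H=np.diag([1,-1,-1,1.])@np.linalg.inv(m['hand_eye'])
pj=lambda P:cv2.projectPoints(np.float64(P),cv2.Rodrigues(H[:3,:3])[0],H[:3,3],m['mtx'],m['D'])[0][:,0].round(0).tolist()
for z in(60,73):
    print(z,pj([(11,42.5,z),(-11,42.5,z),(11,57,z),(11,-42.5,z),(-11,-42.5,z)]))
q=np.load('q.npy')
for z in(176,130):
    w=toworld(q,(q[3],q[4],z))[0];print('vial',s['ee_rot'].T@(w-s['eef_pos']),pj([s['ee_rot'].T@(w-s['eef_pos'])]))
# ray fits of vial lateral: shift per mm
a=s['ee_rot'].T@(toworld(q,(q[3],q[4],176))[0]-s['eef_pos'])
print(pj([a+[5,0,0],a+[0,5,0]]))
# scene: where tip of trailing finger would be
t=np.array([s['eef_pos']+s['ee_rot']@np.array([x,y,z]) for z in(60,73) for x,y in((11,50),(-11,50))])
print(((proj('scene',t)-[225,130])*4.2).round(0).tolist())
```

```text
60 [[404.0, 243.0], [400.0, 280.0], [432.0, 243.0], [238.0, 243.0], [242.0, 280.0]]
73 [[397.0, 233.0], [394.0, 267.0], [423.0, 233.0], [245.0, 232.0], [248.0, 267.0]]
vial [-0.05409172 16.64081484 38.73083076] [[358.0, 287.0]]
vial [-0.09788471 16.61426991 84.73080226] [[348.0, 241.0]]
[[358.0, 278.0], [369.0, 287.0]]
[[297.0, 393.0], [268.0, 382.0], [298.0, 406.0], [269.0, 395.0]]
```

```bash
python3 -m handwheel '[[0.5,0,6,0,0,0,100],[0.5,0,12,0,0,0,100],[0.5,0,12,0,0,0,100],[0.5,-6,12,0,0,0,100],[0.5,-12,12,0,0,0,100],[0.5,-17,12,0,0,0,100],[0.5,-22,12,0,0,0,100],[0.5,-27,12,0,0,0,100]]'; python3 -c "
from geo import *
go(6,-48,202)"
```

```text
clock: 3.38
eef_pos: [562.9, -62.9, 202.0]
ee_rot: [[0.97, 0.241, 0.0], [0.241, -0.97, -0.0], [0.0, 0.0, -1.0]]
wrist_force: [0.4, -1.5, 1.3]
grip_width: 85.3
grasp_force: 0.7
t 3.375 shift [ -0.5 -44.7   0. ] turn [ 0.    -0.     0.001] width 85.25906068295791
bin now [np.float64(-38.7), np.float64(-48.5), np.float64(202.0)] F [ 0.4 -1.5  1.3]
```

```bash
python3 -m handwheel '[[0,-6,0,0,0,0,100],[0,-12,0,0,0,0,100],[0,-18,0,0,0,0,100],[0,-24,0,0,0,0,100],[0,-29,0,0,0,0,100],[0,-34,0,0,0,0,100],[0,-38,0,0,0,0,100],[0,-41,0,0,0,0,100]]'; python3 -c "
from geo import *
go(6,-48,202)
cv2.imwrite('pics/w3.png',eyes.snapshot('wrist'))"
```

```text
clock: 4.38
eef_pos: [553.0, -23.3, 201.9]
ee_rot: [[0.97, 0.241, 0.0], [0.241, -0.97, -0.001], [-0.0, 0.001, -1.0]]
wrist_force: [1.4, -5.4, -0.3]
grip_width: 85.5
grasp_force: 2.5
t 4.375 shift [-0.4 -3.9 -0.1] turn [0.001 0.    0.   ] width 85.53050779893637
bin now [np.float64(2.1), np.float64(-48.4), np.float64(201.9)] F [ 1.4 -5.4 -0.3]
```

View pics/w3.png

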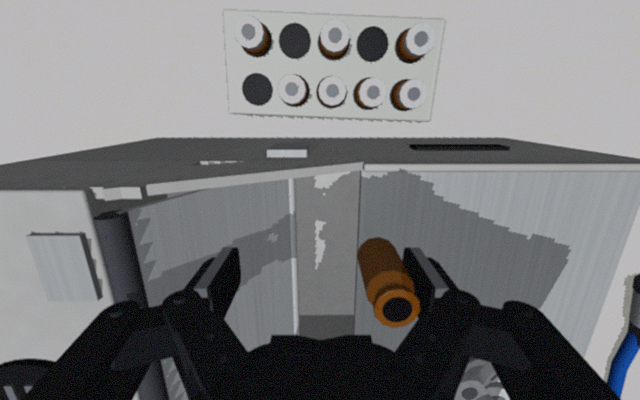

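The flap is held open by the left finger. The vial is upright against the right finger, its mouth at (397,305), just before the shelf edge at column 360. Now I close the gripper gradually while shifting the arm so the lead finger stays put.

```bash
python3 -m handwheel '[[0,-5,0,0,0,0,100],[0,-7.5,-1.5,0,0,0,94],[0,-10,-3,0,0,0,88],[0,-12.5,-4.5,0,0,0,82],[0,-15,-6,0,0,0,76],[0,-17.5,-7,0,0,0,70],[0,-20,-8,0,0,0,64],[0,-22.5,-9,0,0,0,58]]' 20; python3 -c "
from geo import *
go(26,-48,210)
cv2.imwrite('pics/w4.png',eyes.snapshot('wrist'))"
```

```text
clock: 5.42
eef_pos: [547.5, -1.5, 210.9]
ee_rot: [[0.97, 0.241, -0.0], [0.241, -0.97, -0.0], [-0.0, 0.0, -1.0]]
wrist_force: [1.8, -6.5, -2.3]
grip_width: 49.5
grasp_force: 2.9
t 5.425 shift [-0.4 -1.4  0.9] turn [0.    0.    0.001] width 49.515333202809316
bin now [np.float64(24.6), np.float64(-48.4), np.float64(210.9)] F [ 1.8 -6.5 -2.3]
```

View pics/w4.png

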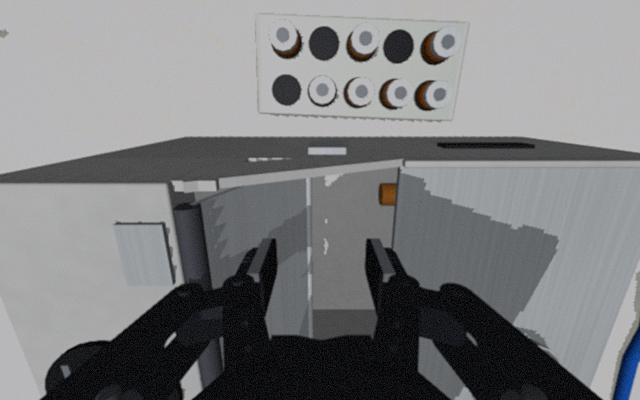

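The vial has dropped in and lies on the bin floor, seen at (388,193). Now I draw back and let the flap shut.

```bash
python3 -m handwheel '[[0,10,0,0,0,0,58],[0,21,0,0,0,0,58],[0,32,0,0,0,0,58],[0,43,0,0,0,0,58],[0,54,0,0,0,0,58],[0,65,0,0,0,0,58],[0,75,0,0,0,0,58],[0,82,0,0,0,0,58]]' && python3 -m handwheel '[[0,0,0,0,0,0,58],[0,0,-20,0,0,0,58],[0,0,-50,0,0,0,58],[0,0,-90,0,0,0,58],[-40,20,-110,0,0,0,58],[-90,40,-110,0,0,0,58],[-140,70,-110,0,0,0,58],[-190,100,-110,0,0,0,58]]'&& python3 -m handwheel '[[-50,20,0,0,0,0,58],[-100,50,0,0,0,0,58],[-140,70,0,0,0,0,58],[-140,70,0,0,0,0,58],[-140,70,0,0,0,0,58],[-140,70,0,0,0,0,58]]'; python3 -c "
from geo import *
go(26,-48,210)
a=eyes.snapshot('top')[155:280,265:425];b=eyes.snapshot('scene')[130:290,215:375]
cv2.imwrite('pics/end.png',np.hstack([cv2.resize(a,(512,400),interpolation=cv2.INTER_CUBIC),cv2.resize(b,(288,400))[:,:] if 0 else cv2.resize(b[:,16:144],(288,400))]))"
```

```text
clock: 6.48
eef_pos: [567.5, -81.7, 210.8]
ee_rot: [[0.97, 0.241, -0.0], [0.241, -0.97, 0.0], [-0.0, -0.0, -1.0]]
wrist_force: [-0.0, -0.6, 0.7]
grip_width: 49.6
grasp_force: 0.0
clock: 7.48
eef_pos: [405.7, -224.5, 321.0]
ee_rot: [[0.97, 0.242, 0.0], [0.242, -0.97, -0.0], [0.0, 0.0, -1.0]]
wrist_force: [0.4, -1.0, 0.0]
grip_width: 49.5
grasp_force: 0.0
clock: 8.22
eef_pos: [288.8, -325.0, 320.9]
ee_rot: [[0.97, 0.243, 0.0], [0.243, -0.97, 0.0], [0.0, -0.0, -1.0]]
wrist_force: [-0.1, 1.3, 1.0]
grip_width: 49.9
grasp_force: 0.0
t 8.225 shift [ 329.1 -252.4  111. ] turn [-0.    -0.     0.002] width 49.85211962011027
bin now [np.float64(-227.1), np.float64(280.6), np.float64(320.9)] F [-0.1  1.3  1. ]
```

View pics/end.png

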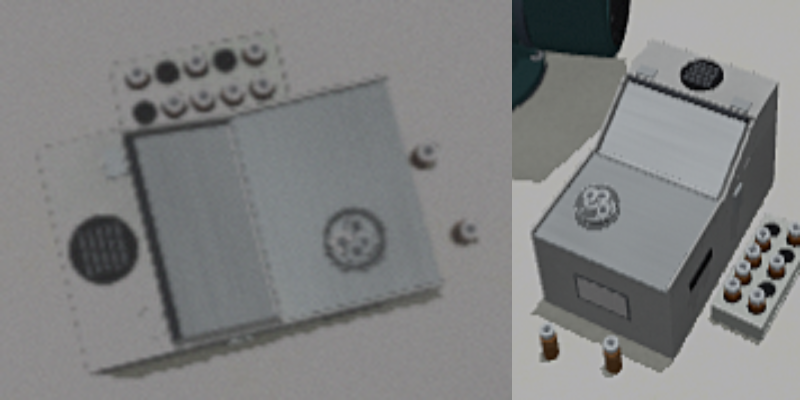

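The flap is shut, the vial is gone from the shelf, and the dish, samples and rack look unmoved.

```bash
python3 -c "
from cell import hand_in
print(hand_in())"
```

```text
the job is handed in; nothing more can be done
None
```

The used vial was pushed off the shelf into the bin and the flap fell shut behind it; the dish, samples and rack look unmoved in the last pictures, and the job was handed in at about 8 s on the robot's clock.

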